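Register the brass blank in the measuring fixture and put its cover on

TASK

Get the measuring fixture ready for a measurement: push the brass blank fully against both stops of the fixture, the long back rail and the end rail with the blue-collared probe behind it, so that it lies flat and square in that corner. Then take the blue cover plate by its handle, lower it gently (do not drop it) over the fixture's two pins until it lies flat on the rails, either way round, and let go. Leave the bottle, the steel ring and the screwdriver where they are.

Things in the scene. Friction and masses are not known exactly. Their poses are not given: they have to be found in the camera images.
- fixture: grey fixture fixed to the bench, turned up to 20 degrees: base 130 (x) x 230 (y) x 30 high, steel top; origin at the centre of its underside, x away from the robot, z up. Dark rails on the top form a U open to -x: back stop rail (+x side), end stop rail (+y end), equal plain rail at the -y end. A probe barrel (12 diameter, blue collar) sticks out of the +y end to y = 135, top at z = 43
- corner (a point): stop corner, where both stop faces meet the steel top: (35, 75, 30) in the fixture's frame, same axes. Back rail: stop face x = 35, 12 thick, 190 long in y, 12 high. End rail: stop face y = 75, 20 thick, 90 long (x = -45 to 45), 16 high. The plain rail mirrors it, inner face y = -75
- seat (a point): centre of the cover's seat, midway between the pins at the height of the end rails' tops: (0, 0, 46) in the fixture's frame, same axes
- pin_left (a point): tip of the red pin on the +y end rail, at (0, 85, 60) in the fixture's frame. Pin 8 in diameter, 14 high above the rail, its top 5 mm tapered to 4 in diameter
- pin_right (a point): tip of the equal pin on the -y rail, at (0, -85, 60) in the fixture's frame
- blank: brass bar blank, 26 (x) x 60 (y) x 10 high, loose on the fixture's steel top between the end rails, a little askew and clear of the stops; origin at the centre of its underside. Home, its long side is on the back rail and its +y end on the end rail: origin at (22, 45, 30) in the fixture's frame
- cover: blue cover plate, 90 (x) x 200 (y) x 6 thick, about 280 g, at first lying flat on the bench beside the fixture, handle up; origin at the centre of its underside. Two through holes 13 in diameter at x = 0, y = 85 and -85. Symmetrical: it fits either way round
- handle (a point): centre of the black handle bar of the cover, 16 (x) x 64 (y) x 16 high, 30 above the plate's underside (bar from 22 to 38, on two 12 mm posts); grip it across its 16 mm, along the cover's x
- bottle: white oil bottle with red cap, 50 diameter, 130 high, standing; leave alone
- ring_gauge: steel ring gauge, 52 outside, 18 high, lying flat; leave alone
- screwdriver: yellow-handled screwdriver, 150 long, lying; leave alone
Things that resemble listed ones, but are neither listed nor needed, are in the scene too. What is shaped like the blank but pink is not meant. There is more than one size of the cover; the job needs the smaller.

How it is judged:
By the outcome, as a careful person would: the job done as asked, in the order asked, and still so for the second after the job is handed in, with the robot touching nothing.
It also fails if it takes over 61 s, if anything falls off the work surface, if the arm or the gripper's body presses on something with over 40 N, if the wrist force passes 120 N, or if a joint passes its speed limit or range.

ROBOT

A 7-joint arm with a two-finger parallel gripper is mounted at the origin on the work surface. World frame = base frame: x ahead of the robot, y to its left, z up, the work surface at z = 0. Lengths are in mm, angles in rad, forces in N, time in s.
With the tool pointing down it reaches from about 350 to 900 mm from the base axis. Payload 19.9 kg.
Tool frame: the origin (TCP) lies between the finger pads; the fingertips stand tcp_to_tips ahead of it and the grasp point (between the pads) lies 2 mm behind it (tcp_to_tips is the distance from the TCP to the fingertips, in mm); z points along the fingers, y is the direction in which the jaws open and shut (so a half turn about z gives the same grasp; the last joint's range is limited). The gripper opens to 94 mm and grips with 3 to 60 N. Pads are 16 mm wide; open, the fingers measure 119 mm over their backs; the gripper's body (75 mm by 177 mm) begins 78 mm behind the grasp point.
Start: joints at [-1.327, 0.417, -0.01, 1.614, 0.005, 1.111, -0.053], TCP at [175.593, 599.806, 222.425] pointing down, gripper open.
Joint ranges: [-2.81, 2.81], [-0.39, 2.02], [-1.27, 1.25], [0.06, 2.57], [-1.19, 4.33], [0.19, 2], [-2.82, 2.82]. Speed limits (rad/s): [1.89, 1.89, 2.39, 2.39, 3.01, 3.01, 3.01].

INTERFACE

Orientations are given as a 3x3 rotation matrix whose columns are the frame's x, y, z axes.
In Python, from rig import sense, capture, close_job, tcp_to_tips gives the robot as it stands. The module is installed in compiled form; this text tells all that it offers.
- The arm moves only by the tool drive_tool, never from a script. Its argument "steps" is a list of rows, each an object of numbers: "wx", "wy", "wz": the turn, a rotation vector about the tool's x, y, z in units of 6 degrees (1.0 is 6 degrees); "tx", "ty", "tz": the shift along the tool's x, y, z in m; "claw": the gripper command: -1 is shut, 1 is fully open, values between are in proportion. In form: [{"wx": .., "wy": .., "wz": .., "tx": .., "ty": .., "tz": .., "claw": ..}, ...]. A call has 1 to 10 rows; each row shifts and turns the commanded pose from where the row before left it, along the tool's axes as they then stand; what a row does not reach is not made up. A row lasts 1/12 s, in which the tool goes at most 41.7 mm and 7.16 degrees, less where a joint would pass 70% of its speed; a pose out of reach is approached as far as the arm can. A call is refused whole if a number of a shift passes 0.0417 or a number of a turn 1, either way. A call with a gripper value outside its range is refused whole. The fingers move at their own pace and stop on an object; "grip_force" is the grip in N (left out, the last holds). Time passes only in rows, so rows that do not move let the fingers close. It gives the time, the measured TCP pose, the force and the opening at its end, in the units of the state.
- sense(): the state, without advancing time (a new reading comes with each control period).
- capture(name): name is "scene" or "top"; returns a dict with "image" (400x640x3 uint8, blue, green, red), "vfov" (degrees; the focal length in pixels is half the picture's height over the tangent of half this angle, whatever the lens; pixels are square), "cx", "cy" (the principal point, pixels), "dist_coeffs" ([k1, k2, p1, p2, k3] as OpenCV has them; the pictures are not rectified), "cam_to_world" (4x4, takes a point from camera to world coordinates). Camera axes: x right, y down, z forward; pixel columns grow to the right and rows downward; lengths in mm; the calibration is good to about 2 mm. A picture is of the moment at which its call begins. There is no depth.
- close_job(): hands the job in, once; it reports no verdict.
The state is a dict: "t": time; "qpos": joint angles; "joint_velocities": joint speeds; "effort": joint torques, N m; "tcp_pos": TCP position; "eef_rot": TCP orientation; "contact_force": force on the tool from outside, world axes, zero at the start; "wrist_torque": the same for the moment, N m; "width": opening from 0.0 (shut) to 1.0 (fully open).
Only numpy, scipy, OpenCV 4.12 (cv2) and the standard library are available. Lean on these libraries where they do the work, as an engineer would, in place of code of your own. Each camera call takes 0.05 s, during which the arm holds its last target. There are 200 camera calls.

## Working session

There is one attempt and no reset: what is moved stays moved. The work goes in short steps, Python scripts to look and compute and a tool call to move; the robot and the scene stay as the last step left them, time stands still between calls to the robot, and variables do not carry over. Pictures are saved under pics/ and viewed, about 8 in all and at most 12, crops included, and the job is handed in when it is done.

Besides the shell and the picture viewer there is one more tool, called after "Emit:" as name(argument=value, ...), one argument or row to a line, values as JSON. drive_tool: Moves the arm, as the interface text tells. Its arguments: {"type":"object","properties":{"steps":{"type":"array"},"grip_force":{"type":"number"}},"required":["steps"]}

```bash
mkdir -p pics; cat > h.py <<'E'
import numpy as np,cv2,math
from rig import sense,capture,close_job,tcp_to_tips
def K(c):
    f=200/math.tan(math.radians(c['vfov'])/2); return np.array([[f,0,c['cx']],[0,f,c['cy']],[0,0,1.]])
def ray(c,uv):
    p=cv2.undistortPoints(np.array(uv,float).reshape(-1,1,2),K(c),np.array(c['dist_coeffs'],float)).reshape(-1,2)
    T=np.array(c['cam_to_world']);d=np.c_[p,np.ones(len(p))]@T[:3,:3].T
    return T[:3,3],d
def plane(c,uv,z):
    o,d=ray(c,uv); return o+d*((z-o[2])/d[:,2])[:,None]
def proj(c,P):
    T=np.linalg.inv(np.array(c['cam_to_world']));P=np.array(P,float).reshape(-1,3)
    q=P@T[:3,:3].T+T[:3,3]
    return cv2.projectPoints(q,np.zeros(3),np.zeros(3),K(c),np.array(c['dist_coeffs'],float))[0].reshape(-1,2)
E
python3 - <<'E'
from h import *
s=sense();print({k:np.round(v,3).tolist() for k,v in s.items()},tcp_to_tips)
for n in('scene','top'):
    c=capture(n);cv2.imwrite(f'pics/{n}0.png',c['image']);print(n,c['vfov'],c['cx'],c['cy'],c['dist_coeffs'],np.round(c['cam_to_world'],3).tolist())
E
```

```text
{'t': 0.0, 'qpos': [-1.328, 0.418, -0.01, 1.614, 0.005, 1.111, -0.053], 'joint_velocities': [0.002, -0.0, -0.001, -0.001, 0.001, -0.003, 0.002], 'effort': [0.002, -85.126, 0.64, -42.6, -0.049, 0.018, 0.0], 'tcp_pos': [175.523, 599.47, 221.839], 'eef_rot': [[-0.96, 0.281, -0.0], [0.281, 0.96, -0.001], [-0.0, -0.001, -1.0]], 'contact_force': [-0.219, 0.917, 0.197], 'wrist_torque': [0.033, -0.045, -0.024], 'width': 0.999} 17.0
scene 44.26834759208451 322.07803107205456 208.4896130346545 [-0.01978179  0.          0.          0.          0.        ] [[0.275, 0.739, -0.614, 1170.242], [0.961, -0.201, 0.188, -213.101], [0.015, -0.642, -0.766, 830.014], [0.0, 0.0, 0.0, 1.0]]
top 47.09719040630624 319.9226783602159 199.7128776219466 [0.04420501 0.         0.         0.         0.        ] [[0.021, -0.981, 0.19, 313.688], [-1.0, -0.023, -0.01, -15.115], [0.014, -0.19, -0.982, 1187.963], [0.0, 0.0, 0.0, 1.0]]
```

View pics/scene0.png

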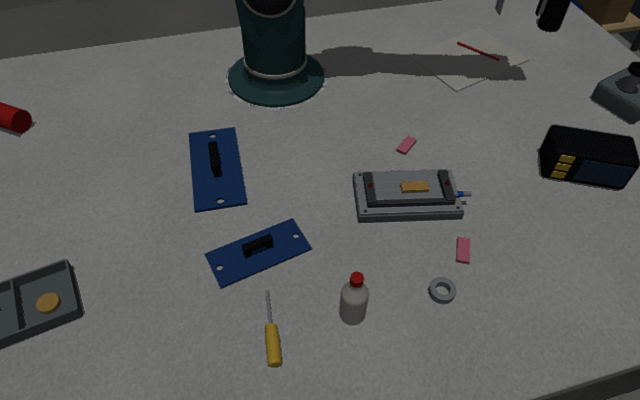

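View pics/top0.png

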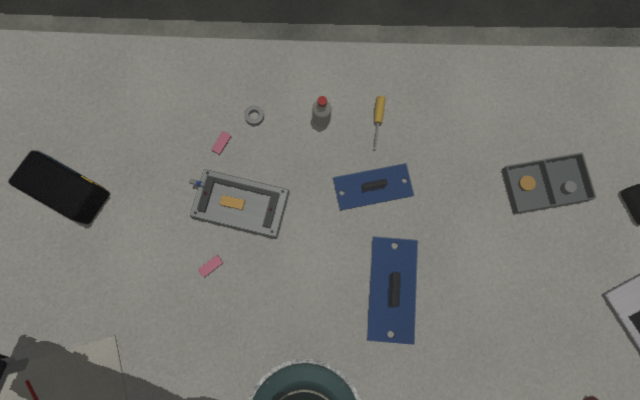

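Scene view: fixture at (408,195) with the brass blank at (415,187), blue plates at (217,168) and (258,252), pink blanks at (406,145) and (463,250). In the top view the fixture is at (240,203), the blank at (232,202) and the plates at (393,290) and (373,187). The plate at top (373,187) looks like the smaller one, so I'll measure both to confirm.

```bash
cat > m.py <<'E'
from h import *
def blobs(c,lo,hi,amin,mode='hsv'):
    hsv=cv2.cvtColor(c['image'],cv2.COLOR_BGR2HSV); m=cv2.inRange(hsv,lo,hi)
    return [k for k in cv2.findContours(m,cv2.RETR_EXTERNAL,cv2.CHAIN_APPROX_NONE)[0] if cv2.contourArea(k)>=amin],m
def rect(c,k,z):
    P=plane(c,k.reshape(-1,2),z)[:,:2].astype(np.float32)
    (cx,cy),(w,h),a=cv2.minAreaRect(P)
    if w<h: a+=90; w,h=h,w
    return np.round([cx,cy,w,h,(a+90)%180-90],1)
E
python3 - <<'E'
from m import *
for n in('top','scene'):
    c=capture(n);im=c['image']
    print(n)
    for nm,lo,hi,a,z in[('blue',(100,120,30),(130,255,255),300,6),('brass',(10,110,80),(28,255,255),60,40),('pink',(150,50,60),(178,255,255),60,10)]:
        for k in blobs(c,lo,hi,a)[0]: print(nm,k.reshape(-1,2).mean(0).round(1),rect(c,k,z))
    for nm,lo,hi in[('red',(0,120,50),(8,255,255)),('red2',(172,120,50),(180,255,255)),('bluesm',(95,80,30),(130,255,255))]:
        for k in blobs(c,lo,hi,1)[0]: print(nm,k.reshape(-1,2).mean(0).round(1),cv2.contourArea(k),plane(c,[k.reshape(-1,2).mean(0)],58).round(0)[0])
    if n=='top': A=cv2.resize(im[155:250,175:305],None,fx=5,fy=5,interpolation=cv2.INTER_CUBIC)
    else: A=cv2.resize(im[155:230,340:480],None,fx=5,fy=5,interpolation=cv2.INTER_CUBIC)
    cv2.imwrite(f'pics/{n}_crop.png',np.clip(A*1.6,0,255).astype(np.uint8))
E
```

```text
top
brass [231.8 201.9] [525.2 196.6  56.7  23.1  79.2]
brass [527.2 182.7] [ 593.7 -556.    35.9   34.2  -88.7]
brass [379.1 109.2] [ 785.7 -178.4   72.8   21.3   -8.9]
pink [209.9 265.6] [366.  247.2  59.7  26.5 -50.1]
pink [220.8 142.2] [692.  239.9  60.   27.6 -27.3]
red [ 31.  389.9] 43.5 [ 81. 615.  58.]
red [321.8 100.5] 43.0 [797. -26.  58.]
bluesm [392.5 290.6] 4498.5 [ 314. -206.   58.]
bluesm [197.9 182.9] 12.0 [569. 280.  58.]
bluesm [372.8 186.4] 2291.5 [ 570. -159.   58.]
scene
blue [256.4 252.3] [ 583.6 -167.6  197.4   90.5  -77.4]
blue [216.1 170. ] [ 319.1 -216.2  260.7  113.6   -3.3]
brass [272.2 344. ] [ 801.5 -183.7   74.5   22.4   -7.5]
brass [ 46.8 301.8] [ 617.5 -558.2   37.2   36.5   35.2]
brass [414.3 185.3] [526.1 194.3  59.4  25.3  78.3]
pink [462.9 250.4] [694.5 236.1  65.3  25.7 -28. ]
pink [406.  144.9] [369.8 243.3  68.2  28.  -50.3]
red [356.3 279.2] 135.5 [730. -10.  58.]
red [369.9 184.6] 3.0 [514.  93.  58.]
red [447.3 181.5] 1.0 [549. 259.  58.]
red [  7.7 114. ] 288.5 [  62. -679.   58.]
red [469.5  47.2] 25.0 [ 83. 550.  58.]
bluesm [256.7 252.3] 3484.0 [ 623. -174.   58.]
bluesm [460.2 193.5] 24.0 [588. 270.  58.]
bluesm [630.  167.2] 1.0 [617. 679.  58.]
bluesm [622.7 166.4] 1.5 [611. 665.  58.]
bluesm [610.5 164.4] 6.0 [598. 642.  58.]
bluesm [598.5 162.2] 1.0 [584. 619.  58.]
bluesm [591.2 161.6] 1.5 [578. 604.  58.]
bluesm [586.2 160.2] 1.5 [572. 595.  58.]
bluesm [216.3 170.3] 3771.0 [ 386. -217.   58.]
bluesm [577.4   4. ] 39.0 [ -63. 1013.   58.]
```

View pics/top_crop.png

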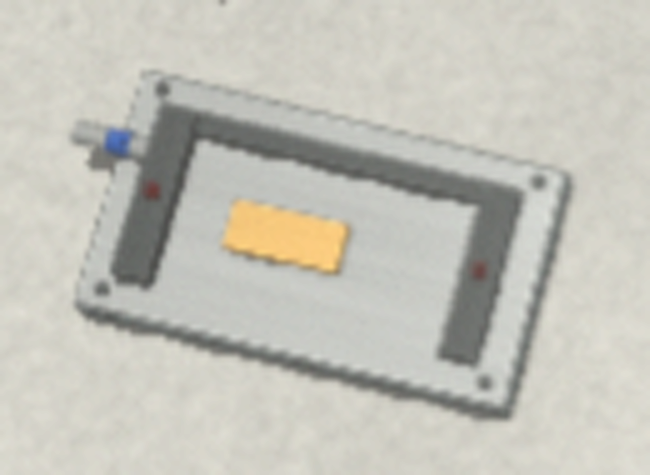

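View pics/scene_crop.png

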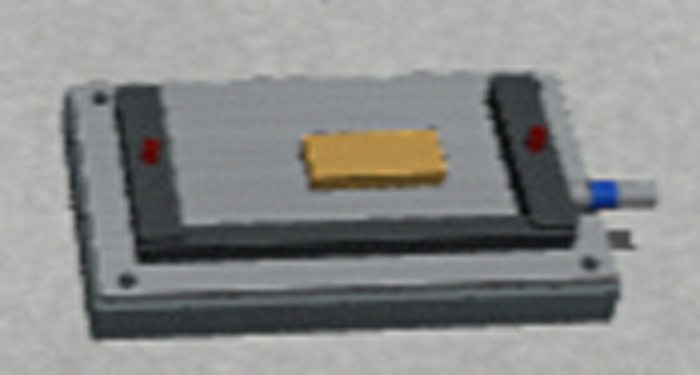

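Both views show the brass blank about 10–15 mm clear of the stops. The pins are at top crop (151,190) and (479,270), and the blue collar is on the left, which is +y. Brass blank at top (232,202): the pink ones at (210,266) and (221,142) are on the bench and are decoys. The plate at scene (256,252) measures 197x90, so it is the smaller one; the other is 260x114. Next, refined poses for all three.

```bash
cat > fx.py <<'E'
from m import *
def red_c(c,u,v,r=4):
    u,v=int(round(u)),int(round(v)); p=c['image'][v-r:v+r+1,u-r:u+r+1].astype(float)
    w=np.clip(p[...,2]-p[...,:2].max(2)-12,0,None); yy,xx=np.mgrid[v-r:v+r+1,u-r:u+r+1]
    return np.array([(w*xx).sum(),(w*yy).sum()])/w.sum()
def tri(c1,p1,c2,p2):
    A=[];b=[]
    for c,p in((c1,p1),(c2,p2)):
        o,d=ray(c,[p]);d=d[0]/np.linalg.norm(d[0]);M=np.eye(3)-np.outer(d,d);A.append(M);b.append(M@o)
    A=np.vstack(A);b=np.hstack(b);x=np.linalg.lstsq(A,b,rcond=None)[0];return x,np.linalg.norm(A@x-b)
E
python3 - <<'E'
from fx import *
t=capture('top');s=capture('scene')
L=[red_c(t,205,193),red_c(s,447.4,182.6)];R=[red_c(t,270.6,209),red_c(s,370,185)]
print(L,R)
pl,pr=tri(t,L[0],s,L[1]),tri(t,R[0],s,R[1]);print('pins tri',pl,pr)
for c,i in((t,0),(s,1)):
    a=plane(c,[L[i]],54)[0];b=plane(c,[R[i]],54)[0];d=a-b
    print('z54',a.round(1),b.round(1),'len',np.linalg.norm(d).round(1),'yaw',np.degrees(np.arctan2(-d[0],d[1])).round(2),'mid',((a+b)/2).round(1))
# fixture base outline corners top
print('outline top z30',plane(t,[[175+x/5,155+y/5] for x,y in[(150,72),(570,175),(510,410),(80,300)]],30).round(0))
# handle: dark blob within cover ; holes
for c,n in((t,'top'),(s,'scene')):
    k=sorted(blobs(c,(100,110,25),(130,255,255),300)[0],key=lambda k:abs(rect(c,k,6)[2]-200))[0]
    print(n,'cover',rect(c,k,6),'area',cv2.contourArea(k))
    m=np.zeros(c['image'].shape[:2],np.uint8);cv2.drawContours(m,[k],-1,255,-1)
    hsv=cv2.cvtColor(c['image'],cv2.COLOR_BGR2HSV)
    hole=((hsv[...,1]<110)&(hsv[...,2]>60)&(m>0)).astype(np.uint8)
    dk=((hsv[...,2]<45)&(m>0)).astype(np.uint8)
    for q in cv2.findContours(hole,0,1)[0]:
        if len(q)>2: print(' hole',q.reshape(-1,2).mean(0),plane(c,[q.reshape(-1,2).mean(0)],4).round(1))
    for q in cv2.findContours(dk,0,1)[0]:
        if cv2.contourArea(q)>40: print(' dark',q.reshape(-1,2).mean(0),rect(c,q,38))
    # blank top corners
    k=[k for k in blobs(c,(10,110,60),(28,255,255),60)[0] if abs(rect(c,k,40)[1]-195)<20][0]
    print(' blank',rect(c,k,40),plane(c,cv2.boxPoints(cv2.minAreaRect(k)),40).round(1)[:,:2].tolist())
A=cv2.resize(t['image'][155:220,325:420],None,fx=6,fy=6,interpolation=2);cv2.imwrite('pics/cov.png',np.clip(A*1.6,0,255).astype(np.uint8))
E
```

```text
[array([205.01960784, 192.54901961]), array([446.95454545, 182.06590909])] [array([270.58823529, 208.70588235]), array([369.70046083, 184.62672811])]
pins tri (array([545.38390779, 261.97004724,  51.38715519]), np.float64(1.0638195769201564)) (array([508.15759258,  96.27993454,  51.01347102]), np.float64(0.6439972432757405))
z54 [545.1 262.1  54. ] [507.8  96.4  54. ] len 169.8 yaw -12.71 mid [526.5 179.2  54. ]
z54 [547.4 259.6  54. ] [510.6  94.6  54. ] len 169.0 yaw -12.57 mid [529.  177.1  54. ]
outline top z30 [[611. 272.  30.]
 [562.  53.  30.]
 [440.  80.  30.]
 [491. 299.  30.]]
top cover [ 581.7 -165.9  192.    83.6  -77.3] area 1952.5
 hole [404.    187.125] [[ 582.4 -248.7    4. ]]
 hole [392.75 184.  ] [[ 590.2 -219.     4. ]]
 hole [341.66666667 182.66666667] [[590.6 -83.7   4. ]]
 hole [336.5 181. ] [[594.8 -69.9   4. ]]
 hole [396.8 178.8] [[ 604.6 -229.9    4. ]]
 hole [373.34328358 185.23880597] [[ 585.6 -167.6    4. ]]
 hole [389.  175.5] [[ 613.1 -209.3    4. ]]
 hole [383.   174.25] [[ 616.2 -193.3    4. ]]
 hole [391.   172.75] [[ 620.8 -214.6    4. ]]
 hole [400.45833333 170.58333333] [[ 627.3 -239.9    4. ]]
 blank [525.3 196.6  56.8  23.1  79.8] [[518.9, 226.5], [541.8, 223.4], [531.7, 166.9], [508.9, 170.2]]
scene cover [ 583.7 -167.6  197.4   90.6  -77.4] area 3442.0
 hole [219.2        267.73333333] [[ 601.9 -249.8    4. ]]
 hole [295.30769231 235.76923077] [[564.9 -85.    4. ]]
 dark [257.45   245.3875] [ 592.8 -167.4   66.    34.   -77.6]
 blank [526.7 194.1  59.8  26.8  74.9] [[506.5, 170.8], [522.2, 228.7], [547.0, 217.7], [531.6, 160.7]]
```

View pics/cov.png

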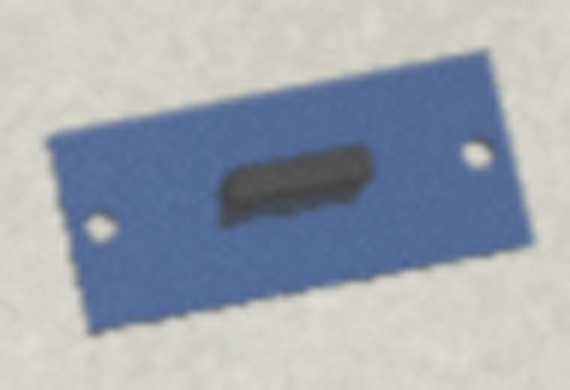

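Cover crop: holes at (101,228) and (478,154), handle centre at about (297,178). It is the smaller plate, as intended.

Averaging both views, the fixture is at about (527.7,178.1) with yaw −12.6°, and the cover is at (582.6,−166.7) with yaw +12.6°. Both pin and hole spacings come out at about 169.5 against 170. Moving behind the blank now.

Emit:
drive_tool(
  steps=[
    {"tx": -0.0258,"ty": -0.0182,"claw": -1},
    {"tx": -0.0258,"ty": -0.0182,"claw": -1},
    {"tx": -0.0258,"ty": -0.0182,"claw": -1},
    {"tx": -0.0258,"ty": -0.0182,"claw": -1},
    {"tx": -0.0258,"ty": -0.0182,"claw": -1},
    {"tx": -0.0258,"ty": -0.0182,"claw": -1},
    {"tx": -0.0258,"ty": -0.0182,"claw": -1},
    {"tx": -0.0258,"ty": -0.0182,"claw": -1},
    {"tx": -0.0258,"ty": -0.0182,"claw": -1},
    {"tx": -0.0258,"ty": -0.0182,"claw": -1},
  ],
  grip_force=20,
)

```text
$.steps[0]: bad value
```

Emit:
drive_tool(
  steps=[
    {"tx": -0.0258,"ty": -0.0182,"claw": -1},
    {"tx": -0.0258,"ty": -0.0182,"claw": -1},
    {"tx": -0.0258,"ty": -0.0182,"claw": -1},
    {"tx": -0.0258,"ty": -0.0182,"claw": -1},
    {"tx": -0.0258,"ty": -0.0182,"claw": -1},
    {"tx": -0.0258,"ty": -0.0182,"claw": -1,"wz": -0.61},
    {"tz": 0.03,"claw": -1},
    {"tz": 0.03,"claw": -1},
    {"tz": 0.03,"claw": -1},
    {"claw": -1},
  ],
)

```text
$.steps[0]: bad value
```

```bash
cat > st.py <<'E'
from fx import *
O=np.array([527.7,178.1]);a=math.radians(-12.64);X=np.array([math.cos(a),math.sin(a)]);Y=np.array([-math.sin(a),math.cos(a)])
def fc(p): d=np.array(p[:2])-O; return np.array([d@X,d@Y])
def st():
    s=sense();R=np.array(s['eef_rot']);p=np.array(s['tcp_pos']);f=np.array(s['contact_force'])
    print('t',round(s['t'],2),'tcp',p.round(1),'fix',fc(p).round(1),'tips z',round(p[2]-17,1),'yaw',np.degrees(np.arctan2(-R[0,1],R[1,1])).round(2),'z',R[:,2].round(3),'F',f.round(1),'w',round(float(s['width']),3))
if __name__=='__main__': st()
E
python3 st.py
```

```text
t 0.3 tcp [175.6 599.7 222.2] fix [-435.9  334.3] tips z 205.2 yaw -16.31 z [-0. -0. -1.] F [ 0.5  0.4 -0.7] w 1.001
```

Rows were refused. They probably need every key.

Emit:
drive_tool(
  steps=[
    {"wx": 0,"wy": 0,"wz": 0,"tx": -0.0258,"ty": -0.0182,"tz": 0,"claw": -1},
    {"wx": 0,"wy": 0,"wz": 0,"tx": -0.0258,"ty": -0.0182,"tz": 0,"claw": -1},
    {"wx": 0,"wy": 0,"wz": 0,"tx": -0.0258,"ty": -0.0182,"tz": 0,"claw": -1},
    {"wx": 0,"wy": 0,"wz": 0,"tx": -0.0258,"ty": -0.0182,"tz": 0,"claw": -1},
    {"wx": 0,"wy": 0,"wz": 0,"tx": -0.0258,"ty": -0.0182,"tz": 0,"claw": -1},
    {"wx": 0,"wy": 0,"wz": 0,"tx": -0.0258,"ty": -0.0182,"tz": 0,"claw": -1},
    {"wx": 0,"wy": 0,"wz": 0,"tx": -0.0258,"ty": -0.0182,"tz": 0,"claw": -1},
    {"wx": 0,"wy": 0,"wz": 0,"tx": -0.0258,"ty": -0.0182,"tz": 0,"claw": -1},
  ],
  grip_force=20,
)

```text
t: 0.97
tcp_pos: [333.5, 400.7, 222.6]
eef_rot: [[-0.96, 0.281, 0.0], [0.281, 0.96, 0.0], [-0.0, 0.0, -1.0]]
contact_force: [1.8, -0.1, -0.5]
width: 0.469
```

Emit:
drive_tool(
  steps=[
    {"wx": 0,"wy": 0,"wz": 0,"tx": -0.0258,"ty": -0.0182,"tz": 0,"claw": -1},
    {"wx": 0,"wy": 0,"wz": 0,"tx": -0.0258,"ty": -0.0182,"tz": 0,"claw": -1},
    {"wx": 0,"wy": 0,"wz": 0,"tx": -0.0258,"ty": -0.0182,"tz": 0,"claw": -1},
    {"wx": 0,"wy": 0,"wz": 0,"tx": -0.0258,"ty": -0.0182,"tz": 0,"claw": -1},
    {"wx": 0,"wy": 0,"wz": 0,"tx": -0.0258,"ty": -0.0182,"tz": 0.02,"claw": -1},
    {"wx": 0,"wy": 0,"wz": 0,"tx": -0.0258,"ty": -0.0182,"tz": 0.02,"claw": -1},
    {"wx": 0,"wy": 0,"wz": 0,"tx": -0.0258,"ty": -0.0182,"tz": 0.02,"claw": -1},
    {"wx": 0,"wy": 0,"wz": -0.61,"tx": -0.0258,"ty": -0.0182,"tz": 0.02,"claw": -1},
    {"wx": 0,"wy": 0,"wz": 0,"tx": 0,"ty": 0,"tz": 0.03,"claw": -1},
    {"wx": 0,"wy": 0,"wz": 0,"tx": 0,"ty": 0,"tz": 0,"claw": -1},
  ],
)

```text
t: 1.8
tcp_pos: [488.6, 201.8, 108.3]
eef_rot: [[-0.975, 0.222, -0.005], [0.222, 0.975, -0.003], [0.004, -0.004, -1.0]]
contact_force: [-0.9, -0.4, -0.8]
width: 0.008
```

```bash
python3 - <<'E'
from st import *
st()
a=capture('scene')['image'][110:230,330:490];b=capture('top')['image'][140:260,170:310]
f=lambda i:np.clip(cv2.resize(i,(0,0),fx=3.3 if i.shape[1]==160 else 3.3,fy=3.3,interpolation=2)*1.5,0,255).astype(np.uint8)
A,B=f(a),f(b);cv2.imwrite('pics/n1.png',cv2.resize(np.hstack([A,B]),(0,0),fx=.8,fy=.8))
E
```

```text
t 1.8 tcp [488.6 201.8 108.3] fix [-43.3  14.6] tips z 91.3 yaw -12.81 z [-0.005 -0.003 -1.   ] F [-0.9 -0.4 -0.8] w 0.008
```

View pics/n1.png

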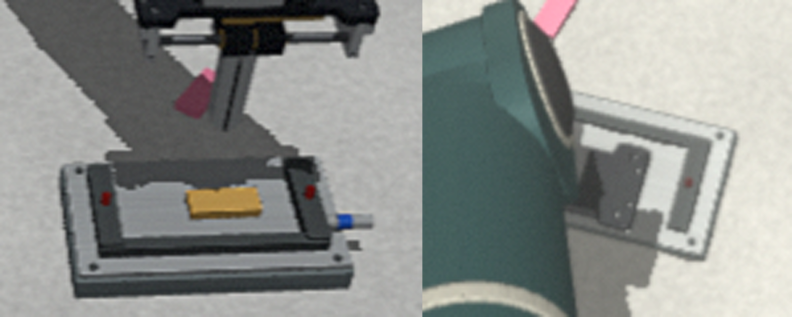

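Left half: closed fingertips at (224,130), behind the blank on the −x side and in line with it. The top view is blocked by the arm. Descending.

Emit:
drive_tool(
  steps=[
    {"wx": 0,"wy": 0,"wz": 0,"tx": 0,"ty": 0.0015,"tz": 0.025,"claw": -1},
    {"wx": 0,"wy": 0,"wz": 0,"tx": 0,"ty": 0,"tz": 0.02,"claw": -1},
    {"wx": 0,"wy": 0,"wz": 0,"tx": 0,"ty": 0,"tz": 0.01,"claw": -1},
    {"wx": 0,"wy": 0,"wz": 0,"tx": 0,"ty": 0,"tz": 0,"claw": -1},
    {"wx": 0,"wy": 0,"wz": 0,"tx": 0,"ty": 0,"tz": 0,"claw": -1},
  ],
)

```text
t: 2.32
tcp_pos: [490.5, 206.6, 58.6]
eef_rot: [[-0.976, 0.218, 0.001], [0.218, 0.976, 0.0], [-0.0, 0.001, -1.0]]
contact_force: [-0.3, -0.1, 0.1]
width: 0.002
```

```bash
python3 - <<'E'
from st import *
st()
c=capture('scene');k=[k for k in blobs(c,(10,110,60),(28,255,255),60)[0] if abs(rect(c,k,40)[1]-195)<30][0]
print(rect(c,k,40),fc(rect(c,k,40)))
E
```

```text
t 2.32 tcp [490.5 206.6  58.6] fix [-42.5  19.6] tips z 41.6 yaw -12.62 z [ 0.001  0.    -1.   ] F [-0.3 -0.1  0.1] w 0.002
[529.4 193.3  59.9  31.4  79.9] [-1.66733331 15.20361798]
```

Emit:
drive_tool(
  steps=[
    {"wx": 0,"wy": 0,"wz": 0,"tx": 0,"ty": -0.003,"tz": 0.006,"claw": -1},
    {"wx": 0,"wy": 0,"wz": 0,"tx": 0,"ty": 0,"tz": 0.0025,"claw": -1},
    {"wx": 0,"wy": 0,"wz": 0,"tx": 0,"ty": 0,"tz": 0,"claw": -1},
    {"wx": 0,"wy": 0,"wz": 0,"tx": -0.005,"ty": 0,"tz": 0,"claw": -1},
    {"wx": 0,"wy": 0,"wz": 0,"tx": -0.005,"ty": 0,"tz": 0,"claw": -1},
    {"wx": 0,"wy": 0,"wz": 0,"tx": -0.005,"ty": 0,"tz": 0,"claw": -1},
    {"wx": 0,"wy": 0,"wz": 0,"tx": -0.004,"ty": 0,"tz": 0,"claw": -1},
    {"wx": 0,"wy": 0,"wz": 0,"tx": -0.004,"ty": 0,"tz": 0,"claw": -1},
    {"wx": 0,"wy": 0,"wz": 0,"tx": -0.004,"ty": 0,"tz": 0,"claw": -1},
    {"wx": 0,"wy": 0,"wz": 0,"tx": 0,"ty": 0,"tz": 0,"claw": -1},
  ],
)

```text
t: 3.2
tcp_pos: [516.8, 196.6, 49.0]
eef_rot: [[-0.976, 0.22, 0.0], [0.22, 0.976, -0.0], [-0.0, -0.0, -1.0]]
contact_force: [0.2, -0.3, 0.5]
width: 0.003
```

Emit:
drive_tool(
  steps=[
    {"wx": 0,"wy": 0,"wz": 0,"tx": -0.003,"ty": 0,"tz": 0,"claw": -1},
    {"wx": 0,"wy": 0,"wz": 0,"tx": -0.003,"ty": 0,"tz": 0,"claw": -1},
    {"wx": 0,"wy": 0,"wz": 0,"tx": -0.003,"ty": 0,"tz": 0,"claw": -1},
    {"wx": 0,"wy": 0,"wz": 0,"tx": 0,"ty": 0,"tz": 0,"claw": -1},
  ],
)

```text
t: 3.53
tcp_pos: [525.4, 194.8, 49.0]
eef_rot: [[-0.976, 0.219, 0.0], [0.219, 0.976, -0.0], [-0.0, -0.0, -1.0]]
contact_force: [0.4, -0.4, 0.3]
width: 0.004
```

```bash
python3 - <<'E'
from st import *
st()
c=capture('scene');k=[k for k in blobs(c,(10,110,60),(28,255,255),60)[0] if abs(rect(c,k,40)[1]-195)<30][0]
print(rect(c,k,40),fc(rect(c,k,40)))
E
```

```text
t 3.53 tcp [525.4 194.8  49. ] fix [-5.9 15.8] tips z 32.0 yaw -12.68 z [ 0. -0. -1.] F [ 0.4 -0.4  0.3] w 0.004
[549.5 188.2  60.1  26.1  74.8] [19.06153273 14.62559298]
```

Emit:
drive_tool(
  steps=[
    {"wx": 0,"wy": 0,"wz": 0,"tx": -0.0015,"ty": 0,"tz": 0,"claw": -1},
    {"wx": 0,"wy": 0,"wz": 0,"tx": -0.0015,"ty": 0,"tz": 0,"claw": -1},
    {"wx": 0,"wy": 0,"wz": 0,"tx": -0.001,"ty": 0,"tz": 0,"claw": -1},
    {"wx": 0,"wy": 0,"wz": 0,"tx": 0,"ty": 0,"tz": 0,"claw": -1},
  ],
)

```text
t: 3.92
tcp_pos: [528.8, 194.1, 49.0]
eef_rot: [[-0.976, 0.219, 0.0], [0.219, 0.976, -0.0], [-0.0, -0.0, -1.0]]
contact_force: [0.4, 0.2, -0.3]
width: 0.003
```

Emit:
drive_tool(
  steps=[
    {"wx": 0,"wy": 0,"wz": 0,"tx": -0.001,"ty": 0,"tz": 0,"claw": -1},
    {"wx": 0,"wy": 0,"wz": 0,"tx": -0.001,"ty": 0,"tz": 0,"claw": -1},
    {"wx": 0,"wy": 0,"wz": 0,"tx": 0,"ty": 0,"tz": 0,"claw": -1},
  ],
)

```text
t: 4.17
tcp_pos: [529.4, 194.0, 48.8]
eef_rot: [[-0.976, 0.219, -0.003], [0.219, 0.976, -0.0], [0.002, -0.001, -1.0]]
contact_force: [-9.2, 0.6, 6.8]
width: 0.006
```

Emit:
drive_tool(
  steps=[
    {"wx": 0,"wy": 0,"wz": 0,"tx": -0.001,"ty": 0,"tz": 0,"claw": -1},
    {"wx": 0,"wy": 0,"wz": 0,"tx": 0,"ty": 0,"tz": 0,"claw": -1},
    {"wx": 0,"wy": 0,"wz": 0,"tx": 0,"ty": 0,"tz": 0,"claw": -1},
  ],
)

```text
t: 4.42
tcp_pos: [529.5, 194.0, 48.8]
eef_rot: [[-0.976, 0.218, -0.004], [0.218, 0.976, -0.0], [0.004, -0.001, -1.0]]
contact_force: [-14.0, 1.3, 11.4]
width: 0.007
```

Emit:
drive_tool(
  steps=[
    {"wx": 0,"wy": 0,"wz": 0,"tx": 0.004,"ty": 0,"tz": 0,"claw": -1},
    {"wx": 0,"wy": 0,"wz": 0,"tx": 0.004,"ty": 0,"tz": -0.005,"claw": -1},
    {"wx": 0,"wy": 0,"wz": 0,"tx": 0,"ty": 0,"tz": -0.02,"claw": -1},
    {"wx": 0,"wy": 0,"wz": 0,"tx": 0,"ty": -0.02,"tz": 0,"claw": -1},
    {"wx": 0,"wy": 0,"wz": 0,"tx": 0,"ty": -0.02,"tz": 0,"claw": -1},
    {"wx": 0,"wy": 0,"wz": 0,"tx": -0.01,"ty": -0.018,"tz": 0,"claw": -1},
    {"wx": 0,"wy": 0,"wz": 0,"tx": -0.01,"ty": 0,"tz": 0,"claw": -1},
    {"wx": 0,"wy": 0,"wz": 0,"tx": -0.004,"ty": 0,"tz": 0,"claw": -1},
    {"wx": 0,"wy": 0,"wz": 0,"tx": 0,"ty": 0,"tz": 0,"claw": -1},
    {"wx": 0,"wy": 0,"wz": 0,"tx": 0,"ty": 0,"tz": 0,"claw": -1},
  ],
)

```text
t: 5.25
tcp_pos: [534.4, 134.2, 73.9]
eef_rot: [[-0.976, 0.218, -0.0], [0.218, 0.976, 0.0], [0.0, 0.0, -1.0]]
contact_force: [-0.5, 0.4, -0.5]
width: 0.005
```

```bash
python3 - <<'E'
from st import *
st()
c=capture('scene');k=[k for k in blobs(c,(10,110,60),(28,255,255),60)[0] if abs(rect(c,k,40)[1]-195)<30][0]
print(rect(c,k,40),fc(rect(c,k,40)))
A=c['image'][110:230,340:480];cv2.imwrite('pics/n2.png',np.clip(cv2.resize(A,(0,0),fx=4,fy=4,interpolation=2)*1.5,0,255).astype(np.uint8))
E
```

```text
t 5.25 tcp [534.4 134.2  73.9] fix [ 16.1 -41.4] tips z 56.9 yaw -12.62 z [-0.  0. -1.] F [-0.5  0.4 -0.5] w 0.005Traceback (most recent call last):
  File "<stdin>", line 3, in <module>
IndexError: list index out of range
```

```bash
python3 - <<'E'
from st import *
c=capture('scene')
for k in blobs(c,(8,90,30),(30,255,255),20)[0]: print(cv2.contourArea(k),k.reshape(-1,2).mean(0),fc(rect(c,k,40)),rect(c,k,40))
A=c['image'][110:230,340:480];cv2.imwrite('pics/n2.png',np.clip(cv2.resize(A,(0,0),fx=4,fy=4,interpolation=2)*1.5,0,255).astype(np.uint8))
E
```

```text
538.5 [272.42574257 344.73267327] [ 348.75248118 -292.47271133] [ 804.  -183.6   79.6   23.9   -6.9]
353.5 [ 48.        302.7704918] [ 250.31180317 -696.19855012] [ 619.6 -556.    45.    37.7   36.1]
200.5 [415.7761194  194.19402985] [20.46132093 14.3246063 ] [550.8 187.6  60.4  23.1  74.8]
306.0 [562.77906977 165.74418605] [-50.35978886 368.51119612] [559.2 548.7  98.6  30.8 -52. ]
1321.0 [611.46103896  12.48051948] [-718.43684544  813.09437897] [   4.6 1128.7  205.5  201.3   76.9]
```

View pics/n2.png

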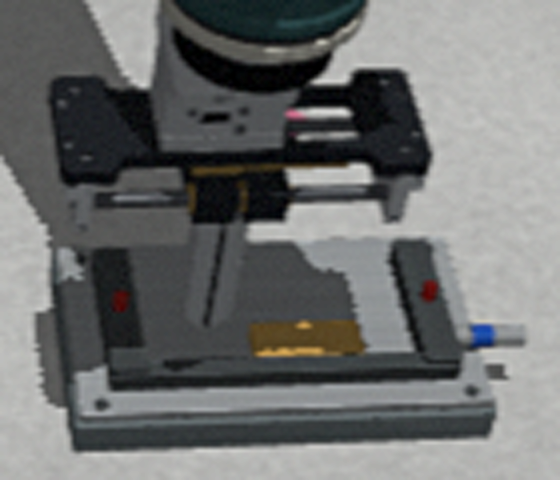

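Blank at (305,338), in the tool's shadow: flush with the back rail, with a gap to the end rail. The fingers are on its −y side. Lowering, then pushing +y.

Emit:
drive_tool(
  steps=[
    {"wx": 0,"wy": 0,"wz": 0,"tx": -0.003,"ty": 0,"tz": 0.012,"claw": -1},
    {"wx": 0,"wy": 0,"wz": 0,"tx": 0,"ty": 0,"tz": 0.009,"claw": -1},
    {"wx": 0,"wy": 0,"wz": 0,"tx": 0,"ty": 0,"tz": 0.003,"claw": -1},
    {"wx": 0,"wy": 0,"wz": 0,"tx": 0,"ty": 0,"tz": 0,"claw": -1},
    {"wx": 0,"wy": 0,"wz": 0,"tx": 0,"ty": 0.004,"tz": 0,"claw": -1},
    {"wx": 0,"wy": 0,"wz": 0,"tx": 0,"ty": 0.004,"tz": 0,"claw": -1},
    {"wx": 0,"wy": 0,"wz": 0,"tx": 0,"ty": 0.004,"tz": 0,"claw": -1},
    {"wx": 0,"wy": 0,"wz": 0,"tx": 0,"ty": 0.004,"tz": 0,"claw": -1},
    {"wx": 0,"wy": 0,"wz": 0,"tx": 0,"ty": 0.004,"tz": 0,"claw": -1},
    {"wx": 0,"wy": 0,"wz": 0,"tx": 0,"ty": 0.004,"tz": 0,"claw": -1},
  ],
)

```text
t: 6.18
tcp_pos: [542.8, 156.6, 50.1]
eef_rot: [[-0.976, 0.219, 0.0], [0.219, 0.976, -0.0], [-0.0, -0.0, -1.0]]
contact_force: [-0.5, -1.7, 1.8]
width: 0.011
```

Emit:
drive_tool(
  steps=[
    {"wx": 0,"wy": 0,"wz": 0,"tx": 0,"ty": 0.004,"tz": 0,"claw": -1},
    {"wx": 0,"wy": 0,"wz": 0,"tx": 0,"ty": 0.004,"tz": 0,"claw": -1},
    {"wx": 0,"wy": 0,"wz": 0,"tx": 0,"ty": 0.003,"tz": 0,"claw": -1},
    {"wx": 0,"wy": 0,"wz": 0,"tx": 0,"ty": 0.002,"tz": 0,"claw": -1},
    {"wx": 0,"wy": 0,"wz": 0,"tx": 0,"ty": 0,"tz": 0,"claw": -1},
  ],
)

```text
t: 6.6
tcp_pos: [545.6, 169.3, 50.0]
eef_rot: [[-0.976, 0.219, 0.0], [0.219, 0.976, 0.0], [-0.0, 0.0, -1.0]]
contact_force: [-0.1, -1.0, 1.6]
width: 0.004
```

```bash
python3 st.py
```

```text
t 6.6 tcp [545.6 169.3  50. ] fix [19.4 -4.7] tips z 33.0 yaw -12.64 z [ 0.  0. -1.] F [-0.1 -1.   1.6] w 0.004
```

Emit:
drive_tool(
  steps=[
    {"wx": 0,"wy": 0,"wz": 0,"tx": 0,"ty": 0.002,"tz": 0,"claw": -1},
    {"wx": 0,"wy": 0,"wz": 0,"tx": 0,"ty": 0.0015,"tz": 0,"claw": -1},
    {"wx": 0,"wy": 0,"wz": 0,"tx": 0,"ty": 0.0015,"tz": 0,"claw": -1},
    {"wx": 0,"wy": 0,"wz": 0,"tx": 0,"ty": 0,"tz": 0,"claw": -1},
  ],
)

```text
t: 6.93
tcp_pos: [546.7, 174.0, 50.0]
eef_rot: [[-0.976, 0.219, 0.0], [0.219, 0.976, 0.0], [-0.0, 0.0, -1.0]]
contact_force: [0.1, 0.2, 2.5]
width: 0.007
```

Emit:
drive_tool(
  steps=[
    {"wx": 0,"wy": 0,"wz": 0,"tx": 0,"ty": 0.0015,"tz": 0,"claw": -1},
    {"wx": 0,"wy": 0,"wz": 0,"tx": 0,"ty": 0.001,"tz": 0,"claw": -1},
    {"wx": 0,"wy": 0,"wz": 0,"tx": 0,"ty": 0,"tz": 0,"claw": -1},
  ],
)

```text
t: 7.18
tcp_pos: [547.2, 176.3, 50.0]
eef_rot: [[-0.976, 0.219, 0.0], [0.219, 0.976, -0.0], [-0.0, 0.0, -1.0]]
contact_force: [-0.7, -1.1, 1.4]
width: 0.005
```

```bash
python3 st.py
```

```text
t 7.18 tcp [547.2 176.3  50. ] fix [19.4  2.5] tips z 33.0 yaw -12.65 z [ 0. -0. -1.] F [-0.7 -1.1  1.4] w 0.005
```

Emit:
drive_tool(
  steps=[
    {"wx": 0,"wy": 0,"wz": 0,"tx": 0,"ty": 0.001,"tz": 0,"claw": -1},
    {"wx": 0,"wy": 0,"wz": 0,"tx": 0,"ty": 0.001,"tz": 0,"claw": -1},
    {"wx": 0,"wy": 0,"wz": 0,"tx": 0,"ty": 0,"tz": 0,"claw": -1},
  ],
)

```text
t: 7.43
tcp_pos: [547.7, 178.3, 50.0]
eef_rot: [[-0.976, 0.219, 0.0], [0.219, 0.976, 0.0], [-0.0, 0.0, -1.0]]
contact_force: [-0.1, -1.0, 1.9]
width: 0.006
```

Emit:
drive_tool(
  steps=[
    {"wx": 0,"wy": 0,"wz": 0,"tx": 0,"ty": 0.001,"tz": 0,"claw": -1},
    {"wx": 0,"wy": 0,"wz": 0,"tx": 0,"ty": 0,"tz": 0,"claw": -1},
    {"wx": 0,"wy": 0,"wz": 0,"tx": 0,"ty": 0,"tz": 0,"claw": -1},
  ],
)

```text
t: 7.68
tcp_pos: [547.9, 179.2, 50.0]
eef_rot: [[-0.976, 0.219, 0.0], [0.219, 0.976, 0.0], [-0.0, 0.0, -1.0]]
contact_force: [-0.6, -1.8, 2.1]
width: 0.003
```

```bash
python3 - <<'E'
from st import *
c=capture('scene')
for k in blobs(c,(8,90,30),(30,255,255),20)[0]:
    if abs(rect(c,k,40)[1]-205)<40: print(cv2.contourArea(k),fc(rect(c,k,40)),rect(c,k,40))
A=c['image'][150:225,380:480];cv2.imwrite('pics/n3.png',np.clip(cv2.resize(A,(0,0),fx=7,fy=7,interpolation=2)*1.8,0,255).astype(np.uint8))
E
```

```text
171.5 [21.69623138 43.09203573] [558.3 215.4  60.3  23.1  74.8]
```

View pics/n3.png

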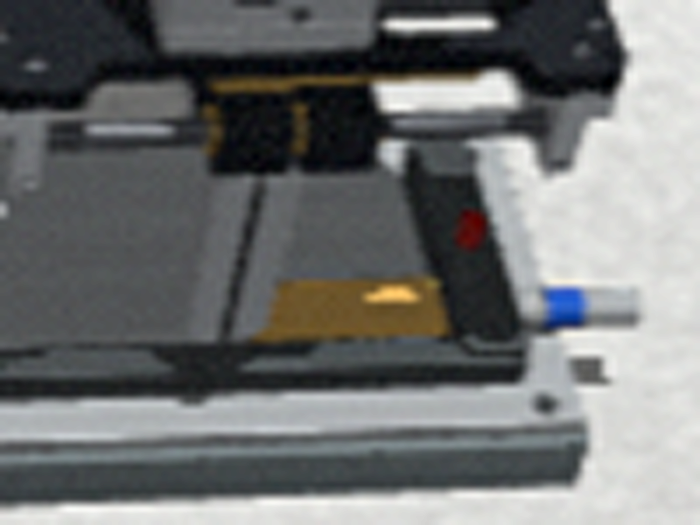

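The blank is now almost at the end rail (right edge near (445,300), rail face right beside it) and flush with the back rail. Continuing gently until the force rises.

Emit:
drive_tool(
  steps=[
    {"wx": 0,"wy": 0,"wz": 0,"tx": 0,"ty": 0.001,"tz": 0,"claw": -1},
    {"wx": 0,"wy": 0,"wz": 0,"tx": 0,"ty": 0,"tz": 0,"claw": -1},
    {"wx": 0,"wy": 0,"wz": 0,"tx": 0,"ty": 0,"tz": 0,"claw": -1},
  ],
)

```text
t: 7.98
tcp_pos: [548.1, 180.1, 50.0]
eef_rot: [[-0.976, 0.219, 0.0], [0.219, 0.976, -0.0], [-0.0, -0.0, -1.0]]
contact_force: [0.8, -0.9, 2.5]
width: 0.005
```

Emit:
drive_tool(
  steps=[
    {"wx": 0,"wy": 0,"wz": 0,"tx": 0,"ty": 0.001,"tz": 0,"claw": -1},
    {"wx": 0,"wy": 0,"wz": 0,"tx": 0,"ty": 0,"tz": 0,"claw": -1},
    {"wx": 0,"wy": 0,"wz": 0,"tx": 0,"ty": 0,"tz": 0,"claw": -1},
  ],
)

```text
t: 8.23
tcp_pos: [548.2, 181.0, 50.0]
eef_rot: [[-0.976, 0.219, -0.0], [0.219, 0.976, -0.0], [-0.0, -0.0, -1.0]]
contact_force: [-0.0, -2.7, 2.5]
width: 0.002
```

Emit:
drive_tool(
  steps=[
    {"wx": 0,"wy": 0,"wz": 0,"tx": 0,"ty": 0.001,"tz": 0,"claw": -1},
    {"wx": 0,"wy": 0,"wz": 0,"tx": 0,"ty": 0,"tz": 0,"claw": -1},
    {"wx": 0,"wy": 0,"wz": 0,"tx": 0,"ty": 0,"tz": 0,"claw": -1},
  ],
)

```text
t: 8.48
tcp_pos: [548.3, 181.2, 49.9]
eef_rot: [[-0.976, 0.22, -0.001], [0.22, 0.976, -0.001], [0.0, -0.001, -1.0]]
contact_force: [-2.0, -6.4, 3.9]
width: 0.004
```

Emit:
drive_tool(
  steps=[
    {"wx": 0,"wy": 0,"wz": 0,"tx": 0,"ty": 0.001,"tz": 0,"claw": -1},
    {"wx": 0,"wy": 0,"wz": 0,"tx": 0,"ty": 0,"tz": 0,"claw": -1},
    {"wx": 0,"wy": 0,"wz": 0,"tx": 0,"ty": 0,"tz": 0,"claw": -1},
  ],
)

```text
t: 8.73
tcp_pos: [548.4, 181.4, 49.8]
eef_rot: [[-0.975, 0.22, -0.001], [0.22, 0.975, -0.002], [0.001, -0.002, -1.0]]
contact_force: [-3.4, -11.3, 6.9]
width: 0.003
```

End stop reached (−11 N). Now backing off and re-seating gently toward the back rail at the blank's centre.

Emit:
drive_tool(
  steps=[
    {"wx": 0,"wy": 0,"wz": 0,"tx": 0,"ty": 0.001,"tz": 0,"claw": -1},
    {"wx": 0,"wy": 0,"wz": 0,"tx": 0,"ty": 0,"tz": 0,"claw": -1},
    {"wx": 0,"wy": 0,"wz": 0,"tx": 0,"ty": -0.006,"tz": 0,"claw": -1},
    {"wx": 0,"wy": 0,"wz": 0,"tx": 0,"ty": -0.008,"tz": 0,"claw": -1},
    {"wx": 0,"wy": 0,"wz": 0,"tx": 0.01,"ty": 0,"tz": -0.01,"claw": -1},
    {"wx": 0,"wy": 0,"wz": 0,"tx": 0.02,"ty": 0.005,"tz": -0.02,"claw": -1},
    {"wx": 0,"wy": 0,"wz": 0,"tx": 0.01,"ty": 0.02,"tz": 0,"claw": -1},
    {"wx": 0,"wy": 0,"wz": 0,"tx": 0,"ty": 0.02,"tz": 0,"claw": -1},
    {"wx": 0,"wy": 0,"wz": 0,"tx": 0,"ty": 0.003,"tz": 0,"claw": -1},
    {"wx": 0,"wy": 0,"wz": 0,"tx": 0,"ty": 0,"tz": 0,"claw": -1},
  ],
)

```text
t: 9.57
tcp_pos: [517.2, 227.1, 79.9]
eef_rot: [[-0.976, 0.217, 0.0], [0.217, 0.976, 0.001], [-0.0, 0.001, -1.0]]
contact_force: [0.2, -0.5, 1.1]
width: 0.004
```

```bash
python3 - <<'E'
from st import *
st()
c=capture('scene')
for k in blobs(c,(8,90,30),(30,255,255),20)[0]:
    if abs(rect(c,k,40)[1]-205)<40: print(cv2.contourArea(k),fc(rect(c,k,40)),rect(c,k,40))
E
```

```text
t 9.57 tcp [517.2 227.1  79.9] fix [-21.   45.5] tips z 62.9 yaw -12.54 z [ 0.     0.001 -1.   ] F [ 0.2 -0.5  1.1] w 0.004
207.5 [20.85823006 44.54384625] [557.8 217.   63.3  24.3  77.9]
```

Emit:
drive_tool(
  steps=[
    {"wx": 0,"wy": 0,"wz": 0,"tx": 0,"ty": 0,"tz": 0.015,"claw": -1},
    {"wx": 0,"wy": 0,"wz": 0,"tx": 0,"ty": 0,"tz": 0.011,"claw": -1},
    {"wx": 0,"wy": 0,"wz": 0,"tx": 0,"ty": 0,"tz": 0.004,"claw": -1},
    {"wx": 0,"wy": 0,"wz": 0,"tx": -0.006,"ty": 0,"tz": 0,"claw": -1},
    {"wx": 0,"wy": 0,"wz": 0,"tx": -0.006,"ty": 0,"tz": 0,"claw": -1},
    {"wx": 0,"wy": 0,"wz": 0,"tx": -0.003,"ty": 0,"tz": 0,"claw": -1},
    {"wx": 0,"wy": 0,"wz": 0,"tx": -0.0015,"ty": 0,"tz": 0,"claw": -1},
    {"wx": 0,"wy": 0,"wz": 0,"tx": -0.0015,"ty": 0,"tz": 0,"claw": -1},
    {"wx": 0,"wy": 0,"wz": 0,"tx": 0,"ty": 0,"tz": 0,"claw": -1},
  ],
)

```text
t: 10.37
tcp_pos: [535.2, 221.9, 50.2]
eef_rot: [[-0.976, 0.219, 0.0], [0.219, 0.976, 0.0], [-0.0, 0.0, -1.0]]
contact_force: [-0.6, 0.9, -0.2]
width: 0.003
```

Emit:
drive_tool(
  steps=[
    {"wx": 0,"wy": 0,"wz": 0,"tx": -0.0015,"ty": 0,"tz": 0,"claw": -1},
    {"wx": 0,"wy": 0,"wz": 0,"tx": -0.0015,"ty": 0,"tz": 0,"claw": -1},
    {"wx": 0,"wy": 0,"wz": 0,"tx": 0,"ty": 0,"tz": 0,"claw": -1},
  ],
)

```text
t: 10.62
tcp_pos: [535.7, 221.9, 49.9]
eef_rot: [[-0.976, 0.218, -0.004], [0.218, 0.976, -0.0], [0.004, -0.001, -1.0]]
contact_force: [-14.1, 0.6, 11.3]
width: 0.003
```

Contact at the same X as before, so the blank is flat on the back rail. Retreating, rising and heading for the cover.

Emit:
drive_tool(
  steps=[
    {"wx": 0,"wy": 0,"wz": 0,"tx": 0.004,"ty": 0,"tz": 0,"claw": -1},
    {"wx": 0,"wy": 0,"wz": 0,"tx": 0.006,"ty": 0,"tz": -0.005,"claw": -1},
    {"wx": 0,"wy": 0,"wz": 0,"tx": 0,"ty": 0,"tz": -0.03,"claw": -1},
    {"wx": 0,"wy": 0,"wz": 0,"tx": 0,"ty": 0,"tz": -0.035,"claw": -1},
    {"wx": 0,"wy": 0,"wz": 0,"tx": 0,"ty": -0.01,"tz": -0.03,"claw": -1},
    {"wx": 0,"wy": 0,"wz": 0,"tx": -0.0117,"ty": -0.0308,"tz": 0,"claw": -1},
    {"wx": 0,"wy": 0,"wz": 0,"tx": -0.0117,"ty": -0.0308,"tz": 0,"claw": -1},
    {"wx": 0,"wy": 0,"wz": 0,"tx": -0.0117,"ty": -0.0308,"tz": 0,"claw": -1},
    {"wx": 0,"wy": 0,"wz": 0,"tx": -0.0117,"ty": -0.0308,"tz": 0,"claw": -1},
    {"wx": 0,"wy": 0,"wz": 0,"tx": -0.0117,"ty": -0.0308,"tz": 0,"claw": -1},
  ],
)

```text
t: 11.45
tcp_pos: [549.1, 49.3, 150.6]
eef_rot: [[-0.976, 0.219, 0.001], [0.219, 0.976, 0.0], [-0.001, 0.0, -1.0]]
contact_force: [1.7, -0.2, 0.4]
width: 0.009
```

Emit:
drive_tool(
  steps=[
    {"wx": 0,"wy": 0,"wz": 0,"tx": -0.0117,"ty": -0.0308,"tz": 0,"claw": 0.3},
    {"wx": 0,"wy": 0,"wz": 0,"tx": -0.0117,"ty": -0.0308,"tz": 0,"claw": 0.3},
    {"wx": 0,"wy": 0,"wz": 0,"tx": -0.0117,"ty": -0.0308,"tz": 0,"claw": 0.3},
    {"wx": 0,"wy": 0,"wz": 0,"tx": -0.0117,"ty": -0.0308,"tz": 0,"claw": 0.3},
    {"wx": 0,"wy": 0,"wz": 0,"tx": -0.0117,"ty": -0.0308,"tz": 0,"claw": 0.3},
    {"wx": 0,"wy": 0,"wz": 1,"tx": 0,"ty": 0,"tz": 0,"claw": 0.3},
    {"wx": 0,"wy": 0,"wz": 1,"tx": 0,"ty": 0,"tz": 0,"claw": 0.3},
    {"wx": 0,"wy": 0,"wz": 1,"tx": 0,"ty": 0,"tz": 0,"claw": 0.3},
    {"wx": 0,"wy": 0,"wz": 1,"tx": 0,"ty": 0,"tz": 0,"claw": 0.3},
    {"wx": 0,"wy": 0,"wz": 1,"tx": 0,"ty": 0,"tz": 0,"claw": 0.3},
  ],
)

```text
t: 12.28
tcp_pos: [572.4, -112.3, 150.4]
eef_rot: [[-0.732, 0.682, 0.001], [0.682, 0.732, -0.0], [-0.0, 0.0, -1.0]]
contact_force: [0.0, 0.3, 0.5]
width: 0.646
```

Emit:
drive_tool(
  steps=[
    {"wx": 0,"wy": 0,"wz": 1,"tx": 0,"ty": 0,"tz": 0,"claw": 0.3},
    {"wx": 0,"wy": 0,"wz": 1,"tx": 0,"ty": 0,"tz": 0,"claw": 0.3},
    {"wx": 0,"wy": 0,"wz": 1,"tx": 0,"ty": 0,"tz": 0,"claw": 0.3},
    {"wx": 0,"wy": 0,"wz": 1,"tx": 0,"ty": 0,"tz": 0,"claw": 0.3},
    {"wx": 0,"wy": 0,"wz": 1,"tx": 0,"ty": 0,"tz": 0,"claw": 0.3},
    {"wx": 0,"wy": 0,"wz": 0.8,"tx": 0,"ty": 0,"tz": 0,"claw": 0.3},
    {"wx": 0,"wy": 0,"wz": 0,"tx": 0,"ty": 0,"tz": 0,"claw": 0.3},
    {"wx": 0,"wy": 0,"wz": 0,"tx": 0,"ty": 0,"tz": 0,"claw": 0.3},
  ],
)

```text
t: 12.95
tcp_pos: [572.5, -112.1, 150.2]
eef_rot: [[-0.22, 0.975, 0.0], [0.975, 0.22, -0.0], [-0.0, 0.0, -1.0]]
contact_force: [-0.2, 0.4, -0.0]
width: 0.65
```

```bash
python3 - <<'E'
from st import *
st(); s=sense();print(np.round(s['qpos'],2),np.round(s['eef_rot'],3).tolist())
p=s['tcp_pos'];R=np.array(s['eef_rot']);t=np.array([582.6,-166.7,28]);print('to handle, tool mm',(R.T@(t-p)).round(1))
c=capture('top');d=capture('scene')
A=c['image'][150:260,170:310];B=d['image'][140:250,340:480]
for n,q in(('top',c),('scene',d)):
  for k in blobs(q,(8,90,40),(30,255,255),60)[0]:
    r=rect(q,k,40)
    if abs(r[1]-215)<40: print(n,fc(r),r)
cv2.imwrite('pics/n4.png',np.clip(np.hstack([cv2.resize(i,(0,0),fx=2.8,fy=2.8,interpolation=2) for i in(A,B)])*1.5,0,255).astype(np.uint8))
E
```

```text
t 12.95 tcp [ 572.5 -112.1  150.2] fix [ 107.2 -273.4] tips z 133.2 yaw -77.28 z [ 0. -0. -1.] F [-0.2  0.4 -0. ] w 0.65
[-0.3   0.48  0.58  1.8  -0.31  0.95  0.63] [[-0.22, 0.975, 0.0], [0.975, 0.22, -0.0], [-0.0, 0.0, -1.0]]
to handle, tool mm [-55.5  -2.2 122.2]
top [20.82093336 46.99509266] [558.3 219.4  60.6  25.7  77.1]
scene [20.94575986 44.15354056] [557.8 216.6  62.5  24.3  77.9]
```

View pics/n4.png

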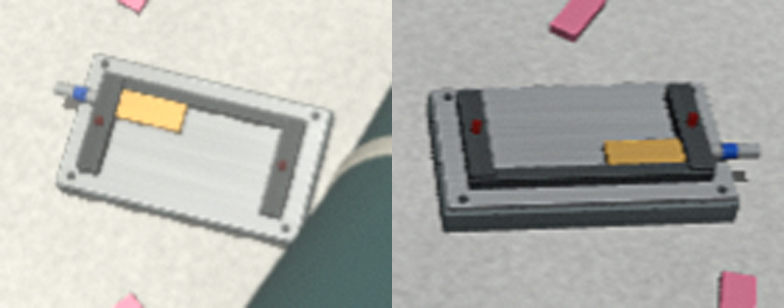

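The blank (left (150,110), right (645,152)) is flush with both rails and square: 77.1° measured, 77.4° wanted. That makes 9 pictures viewed. Going down on the handle.

Emit:
drive_tool(
  steps=[
    {"wx": 0,"wy": 0,"wz": 0,"tx": -0.025,"ty": -0.002,"tz": 0,"claw": 0.2},
    {"wx": 0,"wy": 0,"wz": 0,"tx": -0.02,"ty": 0,"tz": 0,"claw": 0.2},
    {"wx": 0,"wy": 0,"wz": 0,"tx": -0.0105,"ty": 0,"tz": 0.02,"claw": 0.2},
    {"wx": 0,"wy": 0,"wz": 0,"tx": 0,"ty": 0,"tz": 0.03,"claw": 0.2},
    {"wx": 0,"wy": 0,"wz": 0,"tx": 0,"ty": 0,"tz": 0.03,"claw": 0.2},
    {"wx": 0,"wy": 0,"wz": 0,"tx": 0,"ty": 0,"tz": 0.025,"claw": 0.2},
    {"wx": 0,"wy": 0,"wz": 0,"tx": 0,"ty": 0,"tz": 0.012,"claw": 0.2},
    {"wx": 0,"wy": 0,"wz": 0,"tx": 0,"ty": 0,"tz": 0.004,"claw": 0.2},
    {"wx": 0,"wy": 0,"wz": 0,"tx": 0,"ty": 0,"tz": 0,"claw": 0.2},
    {"wx": 0,"wy": 0,"wz": 0,"tx": 0,"ty": 0,"tz": 0,"claw": 0.2},
  ],
)

```text
t: 13.88
tcp_pos: [583.3, -167.4, 30.3]
eef_rot: [[-0.218, 0.976, 0.001], [0.976, 0.218, -0.0], [-0.001, 0.001, -1.0]]
contact_force: [0.1, 0.2, 0.6]
width: 0.599
```

```bash
python3 st.py
```

```text
t 13.88 tcp [ 583.3 -167.4   30.3] fix [ 129.9 -324.9] tips z 13.3 yaw -77.43 z [ 0.001 -0.    -1.   ] F [0.1 0.2 0.6] w 0.599
```

Emit:
drive_tool(
  steps=[
    {"wx": 0,"wy": 0,"wz": 0,"tx": 0,"ty": 0,"tz": 0.0015,"claw": -1},
    {"wx": 0,"wy": 0,"wz": 0,"tx": 0,"ty": 0,"tz": 0,"claw": -1},
    {"wx": 0,"wy": 0,"wz": 0,"tx": 0,"ty": 0,"tz": 0,"claw": -1},
    {"wx": 0,"wy": 0,"wz": 0,"tx": 0,"ty": 0,"tz": 0,"claw": -1},
    {"wx": 0,"wy": 0,"wz": 0,"tx": 0,"ty": 0,"tz": 0,"claw": -1},
    {"wx": 0,"wy": 0,"wz": 0,"tx": 0,"ty": 0,"tz": 0,"claw": -1},
    {"wx": 0,"wy": 0,"wz": 0,"tx": 0,"ty": 0,"tz": 0,"claw": -1},
    {"wx": 0,"wy": 0,"wz": 0,"tx": 0,"ty": 0,"tz": 0,"claw": -1},
  ],
  grip_force=35,
)

```text
t: 14.55
tcp_pos: [582.7, -167.1, 27.6]
eef_rot: [[-0.217, 0.976, 0.0], [0.976, 0.217, -0.0], [-0.0, 0.0, -1.0]]
contact_force: [-0.0, 0.8, 1.9]
width: 0.169
```

```bash
python3 st.py
```

```text
t 14.55 tcp [ 582.7 -167.1   27.6] fix [ 129.2 -324.8] tips z 10.6 yaw -77.46 z [ 0. -0. -1.] F [-0.   0.8  1.9] w 0.169
```

Grip holds at 15.9 mm opening, which matches the 16 mm bar. Lifting, turning, then carrying.

Emit:
drive_tool(
  steps=[
    {"wx": 0,"wy": 0,"wz": 0,"tx": 0,"ty": 0,"tz": -0.005,"claw": -1},
    {"wx": 0,"wy": 0,"wz": 0,"tx": 0,"ty": 0,"tz": -0.015,"claw": -1},
    {"wx": 0,"wy": 0,"wz": 0,"tx": 0,"ty": 0,"tz": -0.025,"claw": -1},
    {"wx": 0,"wy": 0,"wz": 0.6,"tx": 0,"ty": 0,"tz": -0.025,"claw": -1},
    {"wx": 0,"wy": 0,"wz": 0.9,"tx": 0,"ty": 0,"tz": -0.02,"claw": -1},
    {"wx": 0,"wy": 0,"wz": 0.9,"tx": 0,"ty": 0,"tz": -0.01,"claw": -1},
    {"wx": 0,"wy": 0,"wz": 0.9,"tx": 0,"ty": 0,"tz": 0,"claw": -1},
    {"wx": 0,"wy": 0,"wz": 0.9,"tx": 0,"ty": 0,"tz": 0,"claw": -1},
    {"wx": 0,"wy": 0,"wz": 0,"tx": 0,"ty": 0,"tz": 0,"claw": -1},
    {"wx": 0,"wy": 0,"wz": 0,"tx": 0,"ty": 0,"tz": 0,"claw": -1},
  ],
)

```text
t: 15.38
tcp_pos: [582.5, -166.8, 127.4]
eef_rot: [[0.216, 0.976, -0.001], [0.976, -0.216, -0.0], [-0.0, -0.0, -1.0]]
contact_force: [0.6, -0.2, -3.1]
width: 0.165
```

```bash
python3 st.py
```

```text
t 15.38 tcp [ 582.5 -166.8  127.4] fix [ 128.9 -324.6] tips z 110.4 yaw -102.47 z [-0.001 -0.    -1.   ] F [ 0.6 -0.2 -3.1] w 0.165
```

Emit:
drive_tool(
  steps=[
    {"wx": 0,"wy": 0,"wz": 0,"tx": 0.015,"ty": -0.006,"tz": 0,"claw": -1},
    {"wx": 0,"wy": 0,"wz": 0,"tx": 0.03,"ty": -0.012,"tz": 0,"claw": -1},
    {"wx": 0,"wy": 0,"wz": 0,"tx": 0.036,"ty": -0.0145,"tz": 0,"claw": -1},
    {"wx": 0,"wy": 0,"wz": 0,"tx": 0.036,"ty": -0.0145,"tz": 0,"claw": -1},
    {"wx": 0,"wy": 0,"wz": 0,"tx": 0.036,"ty": -0.0145,"tz": 0,"claw": -1},
    {"wx": 0,"wy": 0,"wz": 0,"tx": 0.036,"ty": -0.0145,"tz": 0,"claw": -1},
    {"wx": 0,"wy": 0,"wz": 0,"tx": 0.036,"ty": -0.0145,"tz": 0,"claw": -1},
    {"wx": 0,"wy": 0,"wz": 0,"tx": 0.036,"ty": -0.0145,"tz": 0,"claw": -1},
    {"wx": 0,"wy": 0,"wz": 0,"tx": 0.028,"ty": -0.0114,"tz": 0,"claw": -1},
    {"wx": 0,"wy": 0,"wz": 0,"tx": 0.02,"ty": -0.008,"tz": 0,"claw": -1},
  ],
)

```text
t: 16.22
tcp_pos: [528.0, 165.1, 127.4]
eef_rot: [[0.213, 0.977, -0.0], [0.977, -0.213, 0.001], [0.001, -0.001, -1.0]]
contact_force: [1.1, 0.1, -2.9]
width: 0.166
```

Emit:
drive_tool(
  steps=[
    {"wx": 0,"wy": 0,"wz": 0,"tx": 0.011,"ty": -0.0045,"tz": 0,"claw": -1},
    {"wx": 0,"wy": 0,"wz": 0,"tx": 0.0046,"ty": 0,"tz": 0.006,"claw": -1},
    {"wx": 0,"wy": 0,"wz": 0,"tx": 0,"ty": 0,"tz": 0.01,"claw": -1},
    {"wx": 0,"wy": 0,"wz": 0,"tx": 0,"ty": 0,"tz": 0.01,"claw": -1},
    {"wx": 0,"wy": 0,"wz": 0,"tx": 0,"ty": 0,"tz": 0,"claw": -1},
    {"wx": 0,"wy": 0,"wz": 0,"tx": 0,"ty": 0,"tz": 0,"claw": -1},
  ],
)

```text
t: 16.72
tcp_pos: [527.9, 176.1, 100.6]
eef_rot: [[0.221, 0.975, -0.001], [0.975, -0.221, -0.001], [-0.002, -0.001, -1.0]]
contact_force: [0.3, -0.4, -1.3]
width: 0.17
```

```bash
python3 - <<'E'
from st import *
st()
d=capture('scene');t=capture('top')
B=d['image'][120:230,340:490];A=t['image'][150:260,170:310]
cv2.imwrite('pics/n5.png',np.clip(cv2.resize(B,(0,0),fx=5.3,fy=5.3,interpolation=2)*1.5,0,255).astype(np.uint8))
z=sense()['tcp_pos'][2]-27.6+6
k=[k for k in blobs(d,(100,110,25),(130,255,255),300)[0]]
for q in k:print(rect(d,q,z),cv2.contourArea(q))
E
```

```text
t 16.72 tcp [527.9 176.1 100.6] fix [ 0.6 -1.9] tips z 83.6 yaw -102.77 z [-0.001 -0.001 -1.   ] F [ 0.3 -0.4 -1.3] w 0.17
[632.6 587.4 133.8  67.3  61.3] 972.5
[537.9 174.2 203.6 105.1  76.3] 2234.5
[ 395.4 -215.9  237.2  104.1   -3.3] 3755.0
```

View pics/n5.png

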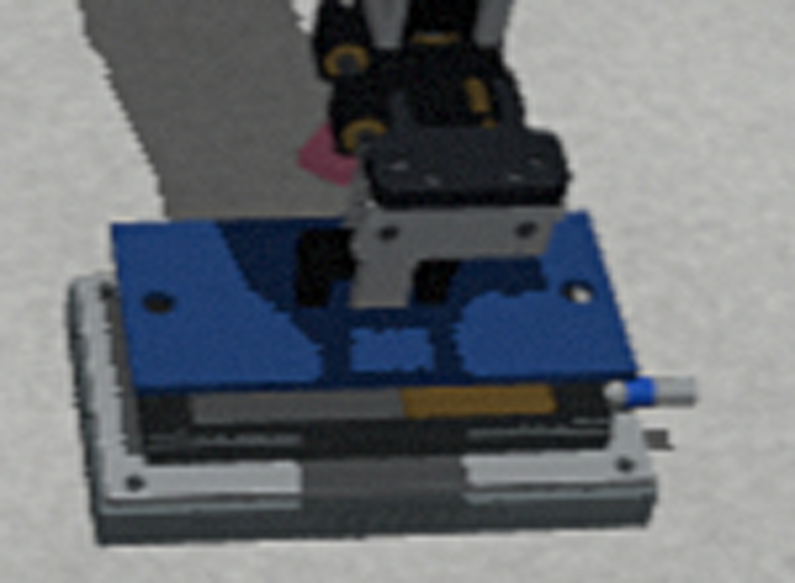

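Held cover over the fixture, holes at crop (157,302) and (578,292). Comparing the holes with the pins in the same camera.

```bash
cat > holes.py <<'E'
from st import *
def holes(d,g,thr=.6,r=7):
    im=d['image'].astype(float);b=(im[...,0]-im[...,2]);out=[]
    for u,v in g:
        u0,v0=int(round(u)),int(round(v));p=b[v0-r:v0+r+1,u0-r:u0+r+1];m=np.median(p)
        yy,xx=np.mgrid[v0-r:v0+r+1,u0-r:u0+r+1];w=np.clip(1-p/m,0,1);w[w<.3]=0;w[np.hypot(xx-u,yy-v)>5]=0
        out.append([(w*xx).sum()/w.sum(),(w*yy).sum()/w.sum()])
    return np.array(out)
E
python3 - <<'E'
from holes import *
d=capture('scene');s=sense();z=s['tcp_pos'][2]-27.6+6
R=np.array(s['eef_rot'])
h=holes(d,[(340+157/5.3-.4,120+302/5.3-.4),(340+578/5.3-.4,120+292/5.3-.4)]);print(h)
H=plane(d,h,z-2);P=plane(d,[[369.7,184.63],[446.95,182.07]],54)
print('holes',H.round(1),np.linalg.norm(H[1]-H[0]),'pins',P.round(1))
print('err hole-pin in fixture xy',[( (a-b)[:2]@X,(a-b)[:2]@Y) for a,b in zip(H,P)])
m=H.mean(0);print('cover centre vs tcp',(m-s['tcp_pos']).round(1))
E
```

```text
[[369.86853147 176.72587413]
 [448.99732262 174.56626506]]
holes [[509.7  93.1  78.1]
 [547.8 258.6  78.1]] 169.90663461420277 pins [[510.6  94.6  54. ]
 [547.4 259.6  54. ]]
err hole-pin in fixture xy [(np.float64(-0.5718476933796648), np.float64(-1.736864889837632)), (np.float64(0.5679149303614245), np.float64(-0.8066424457240363))]
cover centre vs tcp [  0.4  -1.3 -23.6]
```

Emit:
drive_tool(
  steps=[
    {"wx": 0,"wy": 0,"wz": -0.06,"tx": 0.0012,"ty": 0,"tz": 0.005,"claw": -1},
    {"wx": 0,"wy": 0,"wz": 0,"tx": 0,"ty": 0,"tz": 0.004,"claw": -1},
    {"wx": 0,"wy": 0,"wz": 0,"tx": 0,"ty": 0,"tz": 0,"claw": -1},
    {"wx": 0,"wy": 0,"wz": 0,"tx": 0,"ty": 0,"tz": 0,"claw": -1},
  ],
)

```text
t: 17.2
tcp_pos: [528.1, 179.0, 92.2]
eef_rot: [[0.213, 0.977, -0.0], [0.977, -0.213, -0.0], [-0.0, -0.0, -1.0]]
contact_force: [-0.2, -0.7, -2.1]
width: 0.166
```

```bash
python3 - <<'E'
from holes import *
st()
d=capture('scene');s=sense();z=s['tcp_pos'][2]-27.6+6
P=plane(d,[[369.7,184.63],[446.95,182.07]],54)
g=proj(d,np.c_[P[:,:2],[z-2]*2]);h=holes(d,g);print('guess',g,'found',h)
H=plane(d,h,z-2);print('len',np.linalg.norm(H[1]-H[0]))
print('err',[( (a-b)[:2]@X,(a-b)[:2]@Y) for a,b in zip(H,P)])
t=capture('top');A=t['image'][150:260,170:310];B=d['image'][130:220,350:470]
cv2.imwrite('pics/n6.png',np.clip(cv2.resize(B,(0,0),fx=6.5,fy=6.5,interpolation=2)*1.6,0,255).astype(np.uint8))
E
```

```text
t 17.2 tcp [528.1 179.   92.2] fix [0.2 1. ] tips z 75.2 yaw -102.3 z [-0. -0. -1.] F [-0.2 -0.7 -2.1] w 0.166
guess [[370.32078074 179.90909696]
 [448.39042188 177.36503432]] found [[370.41737892 179.69373219]
 [448.82258065 177.00268817]]
len 169.86961972128356
err [(np.float64(-0.6174037794386107), np.float64(0.28247152165026895)), (np.float64(-1.0239466627714238), np.float64(1.1772290595709054))]
```

Holes now within 1.2 mm of the pins, against 2.5 mm clearance; the earlier reading was taken before the arm had settled. Small correction, then a slow descent watching the force.

Emit:
drive_tool(
  steps=[
    {"wx": 0,"wy": 0,"wz": 0.03,"tx": -0.0007,"ty": 0.0008,"tz": 0.002,"claw": -1},
    {"wx": 0,"wy": 0,"wz": 0,"tx": 0,"ty": 0,"tz": 0.002,"claw": -1},
    {"wx": 0,"wy": 0,"wz": 0,"tx": 0,"ty": 0,"tz": 0.002,"claw": -1},
    {"wx": 0,"wy": 0,"wz": 0,"tx": 0,"ty": 0,"tz": 0.0015,"claw": -1},
    {"wx": 0,"wy": 0,"wz": 0,"tx": 0,"ty": 0,"tz": 0,"claw": -1},
    {"wx": 0,"wy": 0,"wz": 0,"tx": 0,"ty": 0,"tz": 0,"claw": -1},
  ],
)

```text
t: 17.8
tcp_pos: [528.8, 178.2, 84.9]
eef_rot: [[0.216, 0.976, -0.0], [0.976, -0.216, -0.0], [-0.0, -0.0, -1.0]]
contact_force: [-0.3, -0.7, -2.0]
width: 0.166
```

Emit:
drive_tool(
  steps=[
    {"wx": 0,"wy": 0,"wz": 0,"tx": 0,"ty": 0,"tz": 0.002,"claw": -1},
    {"wx": 0,"wy": 0,"wz": 0,"tx": 0,"ty": 0,"tz": 0.002,"claw": -1},
    {"wx": 0,"wy": 0,"wz": 0,"tx": 0,"ty": 0,"tz": 0,"claw": -1},
  ],
)

```text
t: 18.05
tcp_pos: [528.7, 178.2, 80.6]
eef_rot: [[0.216, 0.976, -0.0], [0.976, -0.216, -0.0], [-0.0, -0.0, -1.0]]
contact_force: [-0.7, -0.3, -1.9]
width: 0.164
```

```bash
python3 - <<'E'
from holes import *
st()
d=capture('scene');B=d['image'][130:220,350:470]
cv2.imwrite('pics/n6.png',np.clip(cv2.resize(B,(0,0),fx=6.5,fy=6.5,interpolation=2)*1.6,0,255).astype(np.uint8))
E
```

```text
t 18.05 tcp [528.7 178.2  80.6] fix [0.9 0.3] tips z 63.6 yaw -102.47 z [-0. -0. -1.] F [-0.7 -0.3 -1.9] w 0.164
```

View pics/n6.png

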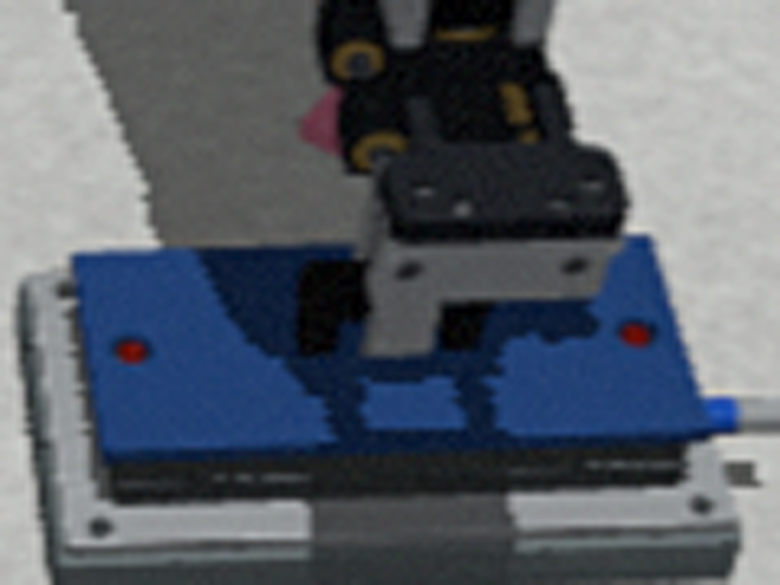

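Both pins show red in the holes, at (133,350) and (637,335), with no side force. Down the last 7 mm.

Emit:
drive_tool(
  steps=[
    {"wx": 0,"wy": 0,"wz": 0,"tx": 0,"ty": 0,"tz": 0.0015,"claw": -1},
    {"wx": 0,"wy": 0,"wz": 0,"tx": 0,"ty": 0,"tz": 0.0015,"claw": -1},
    {"wx": 0,"wy": 0,"wz": 0,"tx": 0,"ty": 0,"tz": 0.0015,"claw": -1},
    {"wx": 0,"wy": 0,"wz": 0,"tx": 0,"ty": 0,"tz": 0.001,"claw": -1},
    {"wx": 0,"wy": 0,"wz": 0,"tx": 0,"ty": 0,"tz": 0,"claw": -1},
    {"wx": 0,"wy": 0,"wz": 0,"tx": 0,"ty": 0,"tz": 0,"claw": -1},
  ],
)

```text
t: 18.6
tcp_pos: [528.8, 178.2, 75.4]
eef_rot: [[0.216, 0.976, -0.0], [0.976, -0.216, -0.0], [-0.0, -0.0, -1.0]]
contact_force: [-0.7, 1.4, -2.3]
width: 0.17
```

Emit:
drive_tool(
  steps=[
    {"wx": 0,"wy": 0,"wz": 0,"tx": 0,"ty": 0,"tz": 0.001,"claw": -1},
    {"wx": 0,"wy": 0,"wz": 0,"tx": 0,"ty": 0,"tz": 0.0005,"claw": -1},
    {"wx": 0,"wy": 0,"wz": 0,"tx": 0,"ty": 0,"tz": 0,"claw": -1},
    {"wx": 0,"wy": 0,"wz": 0,"tx": 0,"ty": 0,"tz": 0,"claw": -1},
  ],
)

```text
t: 18.93
tcp_pos: [528.9, 178.3, 73.9]
eef_rot: [[0.216, 0.976, -0.0], [0.976, -0.216, -0.0], [-0.0, -0.0, -1.0]]
contact_force: [-0.6, 1.6, -2.8]
width: 0.169
```

Emit:
drive_tool(
  steps=[
    {"wx": 0,"wy": 0,"wz": 0,"tx": 0,"ty": 0,"tz": 0.0005,"claw": -1},
    {"wx": 0,"wy": 0,"wz": 0,"tx": 0,"ty": 0,"tz": 0.0005,"claw": -1},
    {"wx": 0,"wy": 0,"wz": 0,"tx": 0,"ty": 0,"tz": 0,"claw": -1},
    {"wx": 0,"wy": 0,"wz": 0,"tx": 0,"ty": 0,"tz": 0,"claw": -1},
  ],
)

```text
t: 19.27
tcp_pos: [528.9, 178.3, 73.6]
eef_rot: [[0.216, 0.976, -0.0], [0.976, -0.216, 0.001], [0.0, -0.0, -1.0]]
contact_force: [-6.8, -0.3, 12.4]
width: 0.169
```

Seated at exactly the expected height (73.6). Easing off, opening and withdrawing.

Emit:
drive_tool(
  steps=[
    {"wx": 0,"wy": 0,"wz": 0,"tx": 0,"ty": 0,"tz": -0.0005,"claw": -1},
    {"wx": 0,"wy": 0,"wz": 0,"tx": 0,"ty": 0,"tz": 0,"claw": -0.55},
    {"wx": 0,"wy": 0,"wz": 0,"tx": 0,"ty": 0,"tz": 0,"claw": -0.3},
    {"wx": 0,"wy": 0,"wz": 0,"tx": 0,"ty": 0,"tz": 0,"claw": -0.1},
    {"wx": 0,"wy": 0,"wz": 0,"tx": 0,"ty": 0,"tz": 0,"claw": 0},
    {"wx": 0,"wy": 0,"wz": 0,"tx": 0,"ty": 0,"tz": 0,"claw": 0},
  ],
)

```text
t: 19.77
tcp_pos: [529.0, 178.1, 73.5]
eef_rot: [[0.216, 0.976, 0.0], [0.976, -0.216, -0.0], [-0.0, 0.0, -1.0]]
contact_force: [0.5, 0.6, -1.2]
width: 0.473
```

Emit:
drive_tool(
  steps=[
    {"wx": 0,"wy": 0,"wz": 0,"tx": 0,"ty": 0,"tz": -0.005,"claw": 0},
    {"wx": 0,"wy": 0,"wz": 0,"tx": 0,"ty": 0,"tz": -0.015,"claw": 0},
    {"wx": 0,"wy": 0,"wz": 0,"tx": 0,"ty": 0,"tz": -0.03,"claw": 0},
    {"wx": 0,"wy": 0,"wz": 0,"tx": 0,"ty": 0,"tz": -0.035,"claw": 0},
    {"wx": 0,"wy": 0,"wz": 0,"tx": 0,"ty": 0,"tz": -0.035,"claw": 0},
    {"wx": 0,"wy": 0,"wz": 0,"tx": -0.035,"ty": 0,"tz": 0,"claw": 0},
    {"wx": 0,"wy": 0,"wz": 0,"tx": -0.035,"ty": 0,"tz": 0,"claw": 0},
    {"wx": 0,"wy": 0,"wz": 0,"tx": -0.035,"ty": 0,"tz": 0,"claw": 0},
    {"wx": 0,"wy": 0,"wz": 0,"tx": -0.035,"ty": 0,"tz": 0,"claw": 0},
    {"wx": 0,"wy": 0,"wz": 0,"tx": -0.035,"ty": 0,"tz": 0,"claw": 0},
  ],
)

```text
t: 20.6
tcp_pos: [490.5, 5.9, 193.9]
eef_rot: [[0.216, 0.976, 0.001], [0.976, -0.216, 0.0], [0.001, 0.0, -1.0]]
contact_force: [0.3, -0.3, -0.2]
width: 0.498
```

Emit:
drive_tool(
  steps=[
    {"wx": 0,"wy": 0,"wz": 0,"tx": -0.035,"ty": 0,"tz": 0,"claw": 0},
    {"wx": 0,"wy": 0,"wz": 0,"tx": -0.035,"ty": 0,"tz": 0,"claw": 0},
    {"wx": 0,"wy": 0,"wz": 0,"tx": -0.035,"ty": 0,"tz": 0,"claw": 0},
    {"wx": 0,"wy": 0,"wz": 0,"tx": 0,"ty": 0,"tz": 0,"claw": 0},
    {"wx": 0,"wy": 0,"wz": 0,"tx": 0,"ty": 0,"tz": 0,"claw": 0},
  ],
)

```text
t: 21.02
tcp_pos: [468.0, -96.8, 194.0]
eef_rot: [[0.22, 0.976, 0.001], [0.976, -0.22, 0.0], [0.0, 0.001, -1.0]]
contact_force: [0.4, 0.9, -0.1]
width: 0.499
```

```bash
python3 - <<'E'
from holes import *
st()
d=capture('scene');t=capture('top')
for n,c in(('scene',d),('top',t)):
    for k in blobs(c,(100,110,25),(130,255,255),300)[0]: print(n,rect(c,k,52),cv2.contourArea(k))
A=t['image'][80:260,170:400];B=d['image'][140:310,230:490]
f=lambda i,w:cv2.resize(i,(w,int(i.shape[0]*w/i.shape[1])),interpolation=2)
a,b=f(A,395),f(B,395);h=min(len(a),len(b))
cv2.imwrite('pics/n7.png',np.clip(np.hstack([a[:h],b[:h]])*1.6,0,255).astype(np.uint8))
E
```

```text
t 21.02 tcp [468.  -96.8 194. ] fix [   1.9 -281.3] tips z 177.0 yaw -102.68 z [ 0.001  0.    -1.   ] F [ 0.4  0.9 -0.1] w 0.499
scene [533.7 182.5 212.9  94.2  77.4] 2841.0
scene [612.4 617.3 138.8  69.2  61.3] 953.5
scene [ 366.6 -216.1  246.2  108.1   -3.3] 3754.0
top [ 317.6 -206.6  243.5  108.2   -3.6] 3626.0
top [528.4 178.9 195.2  85.7  77.5] 2493.5
```

View pics/n7.png

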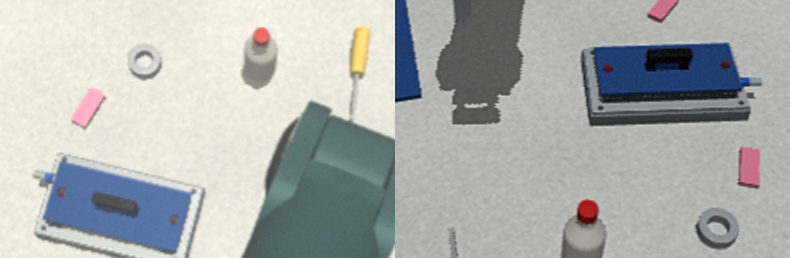

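The cover lies flat with both pins through its holes, at left (61,193) and (173,218). The bottle, ring and screwdriver have not moved, and the arm is clear. Handing in.

```bash
python3 -c "from rig import *; print(close_job())"
```

```text
the job is handed in; nothing more can be done
None
```

The blank is pushed home against both stops, the smaller blue cover is seated over both pins and released, and the job is handed in at about 21 s. The hand-in returns no verdict.

- **Blank:** I pushed it against the back rail, then the end rail, then lightly against the back rail again. Contact forces were about 10–18 N. The last pictures before covering it showed it flush in the corner, at 77.1° (top) and 77.9° (scene) against the fixture's 77.4°.
- **Cover:** I lowered it by the handle, without dropping it. It touched down at the expected height with about 12 N. The final pictures show it flat at 77.4–77.5° with both pins through the holes.
- **Other things:** The bottle, ring and screwdriver look undisturbed, and the arm ended clear of everything.

**Checks that disagreed:**
- The two cameras differ by 2–3 mm in absolute position, so I aligned the holes to the pins within one view.
- Both pushes stopped a few millimetres off the predicted tool position: about 3 mm short on the back rail and 5 mm past on the end rail. I put this down to camera bias and the finger shape, and relied on the force rise and the pictures instead.
- One hole-to-pin reading was taken before the arm had settled, so I repeated it.

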